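# Step the weight turntable and raise the pan

### The job

The comparator's turntable carries four test weights; a 100 g one has just been weighed and the 200 g one, the largest on the turntable, is next. Push the turntable round by its thumb tabs until the 200 g weight stands over the pan at the weighing place, clicked home in its stop, and then push the lift lever over to its end stop so that the pan lifts that weight off its fork. Do not touch, pick up or topple any weight, do not raise the pan under another weight, and leave the other things where they are.

Things in the scene. Friction and masses are not known exactly. Their poses are not given: they have to be found in the camera images.
- comparator: Manual weight comparator, fixed on a pale stone plate whose top is 110 mm over the worktop (z = 0.110); heights below are over that stone. Grey-white base 230 x 300 mm: x -115 to 115, y -185 to 115, top 17 mm. Origin: on the stone under the turntable's axis; x to the far side (weighing place), y left, z up. White weighing head behind the table: x 119 to 159, y -45 to 45, 51 mm tall.
- table_axis (a point): Vertical axis of the turntable, at the height of the upper side of its forks (36 mm over the stone plate).
- turntable (a joint): Turntable angle, rad, 0 at the start, growing counter-clockwise from above; turns either way (limits +-6.6). A sprung roller holds it at every quarter turn (0, +-1.571, +-3.142): let go within about 0.12 rad of such a stop it snaps home; between stops it stays where left. Leaving or entering a stop takes 2 to 3 N at a tab, elsewhere under 1 N.
- weighing_place (a point): The weighing place: the point at fork height (36 mm) over the pan bar, 53 mm from the turntable's axis on the far side (+x of the comparator), next to the white weighing head. The fork that stands here is the one being weighed.
- pan: Pan: steel bar 22 mm (radial) x 9 mm under the weighing place. Lowered, its top is 27 mm high, below the forks; the lever raises it 13 mm, up through the 13 mm slot of the fork above, lifting the weight there 4 mm clear. Raised, it locks the turntable; it can rise only when a fork slot is within about 2 mm over it. Origin: on the stone under the bar when lowered; rises with it.
- lift_lever (a joint): Lift lever, rad: 0 = pan lowered (start), 1.2 = end stop, pan fully raised; in proportion between. Grows counter-clockwise seen from above (the knob sweeps away from the robot). Stays where it is left; takes about 2 N at the knob.
- lever_pivot (a point): Vertical axis of the lift lever, at the height of its arm (36 mm), on the base plate to the right of the turntable.
- lever_knob (a point): Top centre of the black knob on the end of the lift lever, 75 mm from the lever's axis, 64 mm over the stone plate. The knob is upright, 18 mm in diameter, its side free from 40 to 62 mm over the stone plate.
- tab_0 (a point): Top centre of the upright thumb tab at the end of fork 0, 97 mm from the turntable's axis, 60 mm high; turns with the table. Tab: 22 mm long radially (86 to 108 mm from the axis), 7 mm thick, free from 36 to 60 mm high. Fork 0 is at the weighing place at the start; forks 1, 2, 3 follow counter-clockwise from above at quarter turns.
- tab_1 (a point): Top centre of the upright thumb tab at the end of fork 1, 97 mm from the turntable's axis, 60 mm high; turns with the table. Tab: 22 mm long radially (86 to 108 mm from the axis), 7 mm thick, free from 36 to 60 mm high.
- tab_2 (a point): Top centre of the upright thumb tab at the end of fork 2, 97 mm from the turntable's axis, 60 mm high; turns with the table. Tab: 22 mm long radially (86 to 108 mm from the axis), 7 mm thick, free from 36 to 60 mm high.
- tab_3 (a point): Top centre of the upright thumb tab at the end of fork 3, 97 mm from the turntable's axis, 60 mm high; turns with the table. Tab: 22 mm long radially (86 to 108 mm from the axis), 7 mm thick, free from 36 to 60 mm high.
- weight_100c: 100 g test weight, steel, 25 mm across, 31 mm tall, alike with two others; it stands at the weighing place at the start. Origin: centre of the underside; z along its axis. The four weights stand loose on the forks, 53 mm from the turntable's axis (up to 4 mm off for the 100 g ones), underside 36 mm high, inside square lips 32 mm wide and 3 mm tall.
- weight_200: 200 g test weight, steel, the largest on the turntable: 31 mm across, 40 mm tall. Origin: centre of the underside. On one of the three other forks at the start.
- weight_100a: Another 100 g test weight, 25 mm across, 31 mm tall. Origin: centre of the underside. On a fork.
- weight_100b: The third 100 g test weight, 25 mm across, 31 mm tall. Origin: centre of the underside. On a fork.
- weight_case: Bystander: grey case of the weights, 58 x 104 x 70 mm, loose, on the stone plate left of the comparator. Origin: centre of the underside.
- tweezers: Bystander: steel tweezers, 117 mm long (along their y), 9 mm tall, loose, on the stone plate left of the comparator. Origin: centre of the underside.
- petri_dish: Bystander: covered clear dish, 60 mm across, 16 mm tall, loose, on the stone plate left of the comparator. Origin: centre of the underside.
- notebook: Bystander: blue notebook, 165 x 130 x 12 mm, loose, on the worktop right of the stone plate. Origin: centre of the underside.
- marker: Bystander: black felt marker, 18 mm thick, loose, lying on the notebook. Origin: centre of the underside.
- weight_500: Bystander: 500 g test weight, brass coloured, 38 mm across, 48 mm tall, standing loose on the base plate, right of the turntable and beyond the lever. Origin: centre of the underside.

How it is judged:
By the outcome, as a careful person would: the job done as asked, in the order asked, and still so for the second after the job is handed in, with the robot touching nothing.
It also fails if it takes over 72 s, if anything falls off the work surface, if the arm or the gripper's body presses on something with over 40 N, if the wrist force passes 120 N, or if a joint passes its speed limit or range.

### The arm

A 7-joint arm with a two-finger parallel gripper is mounted at the origin on a cart in front of the work surface, level with it; the furniture and walls round the work are solid. World frame = base frame: x ahead of the robot, y to its left, z up, the work surface at z = 0. Lengths are in mm, angles in rad, forces in N, time in s.
With the tool pointing down it reaches from about 425 to 825 mm from the base axis. Payload 3.6 kg.
Tool frame: the origin (TCP) lies on the centre line of the jaws, within the pads' length; the fingertips stand 8 mm ahead of it and the grasp point (between the pads) lies 11 mm behind it; z points along the fingers, y is the line along which they close (so a half turn about z gives the same grasp; the last joint's range is limited). The gripper opens to 93 mm and grips with 3 to 60 N. Pads are 15 mm wide; open, the fingers measure 128 mm over their backs; the gripper's body (75 mm by 188 mm) begins 65 mm behind the grasp point.
Start: joints at [1.319, 0.615, -0.013, 1.423, 0.008, 1.103, -0.04], TCP at [145.54, -633.467, 226.64] pointing down, gripper open.
Joint ranges: [-3.12, 3.12], [-0.3, 2.06], [-1.34, 1.32], [0.26, 2.42], [-1.36, 4.5], [0.01, 1.98], [-2.84, 2.84]. Speed limits (rad/s): [2.79, 2.79, 3.14, 3.14, 3.14, 3.14, 3.14].

### API

Orientations are given as a unit quaternion [w, x, y, z].
In Python, from bench import telemetry, eyes, job gives the robot as it stands.
- The arm moves only by the tool arm_command, never from a script. Its argument "rows" is a list of rows, each a list of 3 entries, a list of its own where there are three numbers: the turn, a rotation vector about the tool's x, y, z in degrees, then the shift along the tool's x, y, z in mm, then the opening, from 0 (shut) to 1 (fully open). A call has 1 to 12 rows; each row shifts and turns the commanded pose from where the row before left it, along the tool's axes as they then stand; what a row does not reach is not made up. A row lasts 1/12 s, in which the tool goes at most 41.7 mm and 7.16 degrees, less where a joint would pass 70% of its speed; a pose out of reach is approached as far as the arm can. A call with a gripper value outside its range is refused whole. The fingers move at their own pace and stop on an object; "grip_force" is the grip in N (left out, the last holds). Time passes only in rows, so rows that do not move let the fingers close. It gives the time, the measured TCP pose, the force, the opening and the grip force at its end, in the units of the state.
- telemetry.get_obs(): the state, without advancing time (a new reading comes with each control period).
- eyes.snapshot(name): name is "scene" or "top"; returns a dict with "color" (420x560x3 uint8, red, green, blue), "intrinsics" (3x3 intrinsics, pixels), "k1" (the pictures are not rectified: a ray, as slopes to the right and down, at radius r is drawn at 1 + k1 r^2 times it, then the intrinsics apply), "rvec" (rotation vector, rad) and "tvec" (3), from world to camera coordinates, as OpenCV has them. Camera axes: x right, y down, z forward; pixel columns grow to the right and rows downward; lengths in mm; the calibration is good to about 2 mm. A picture is of the moment at which its call begins. There is no depth.
- job.sign_off(): hands the job in; it is judged then, once.
Trained networks look in the newest picture that a camera, given by its name, has taken for a name from the list of things; names that differ only in an ending like _2 or _b are one class to them, and where a whole thing is asked for, a point or a joint stands for the part that bears it (a point fixed in the world has none). Each returns a list of dicts, best first, with "conf" (0 to 1); they miss things now and then, are a little off and sometimes report something else, mostly with a low value. They report only what shows in the picture. A call takes as long as a camera call.
- eyes.look_for(query, camera): "rect" ([left, top, right, bottom] in pixels, round what is visible of it).
The state is a dict: "t": time; "q": joint angles; "dq": joint speeds; "joint_torque": joint torques, N m; "ee_pos": TCP position; "orientation": TCP orientation; "ft_force": force on the tool from outside, world axes, zero at the start; "moment": the same for the moment, N m; "width": finger opening in mm; "finger_force": force on a finger pad.
Only numpy, scipy, OpenCV 4.12 (cv2) and the standard library are available. Lean on these libraries where they do the work, as an engineer would, in place of code of your own. Each camera call takes 0.05 s, during which the arm holds its last target. There are 200 camera calls.

## Working session

There is one attempt and no reset: what is moved stays moved. The work goes in short steps, Python scripts to look and compute and a tool call to move; the robot and the scene stay as the last step left them, time stands still between calls to the robot, and variables do not carry over. Pictures are saved under pics/ and viewed, at most 10 in all, crops included, and the job is handed in when it is done.

Besides the shell and the picture viewer there is one more tool, called after ">>>" in YAML: its name, and indented under it one key for each argument. arm_command: Moves the arm, as the interface text tells. Its arguments: {"type":"object","properties":{"rows":{"type":"array","items":{"type":"array"}},"grip_force":{"type":"number"}},"required":["rows"]}

```bash
mkdir -p pics; ls
cat > h.py <<'E'
import numpy as np, cv2
from bench import telemetry, eyes, job
def snap(n,f=None):
    s=eyes.snapshot(n)
    if f: cv2.imwrite(f'pics/{f}.png',s['color'][:,:,::-1])
    return s
def cam(s):
    R=cv2.Rodrigues(np.array(s['rvec'],float))[0]; return R,np.array(s['tvec'],float).ravel(),np.array(s['intrinsics'],float),float(s['k1'])
def proj(s,P):
    R,t,K,k=cam(s); return cv2.projectPoints(np.atleast_2d(np.array(P,float)),R,t,K,np.array([k,0,0,0,0.]))[0][:,0]
def ray(s,uv):
    R,t,K,k=cam(s); p=cv2.undistortPoints(np.array([[uv]],float),K,np.array([k,0,0,0,0.]))[0,0]
    return -R.T@t, R.T@np.array([p[0],p[1],1.])
def atz(s,uv,z):
    o,d=ray(s,uv); return o+d*(z-o[2])/d[2]
E
python3 - <<'E'
from h import *
for n in ['scene','top']:
    s=snap(n,n+'0'); R,t,K,k=cam(s); print(n,-R.T@t,K[0,0],k)
    for q in ['comparator','weight_200','weight_100a','tab_0','lever_knob','weight_500','pan','lift_lever','turntable','weight_case','notebook']:
        print(q,[(np.round(d['rect']).astype(int).tolist(),round(d['conf'],2)) for d in eyes.look_for(q,n)[:5]])
print(telemetry.get_obs())
E
```

```text
pics
scene [-123.8023813   514.48145655  945.66682814] 463.5541645892783 0.05192811929829339
comparator [([201, 169, 357, 266], 0.94)]
weight_200 [([285, 161, 299, 178], 0.71), ([272, 186, 288, 205], 0.59), ([242, 212, 248, 222], 0.55)]
weight_100a []
tab_0 [([172, 242, 199, 266], 0.59), ([226, 183, 297, 235], 0.56), ([231, 278, 234, 280], 0.55)]
lever_knob [([317, 183, 354, 201], 0.46)]
weight_500 [([285, 161, 299, 178], 0.71), ([272, 186, 288, 205], 0.59), ([242, 212, 248, 222], 0.55)]
pan []
lift_lever [([318, 184, 353, 199], 0.53)]
turntable [([222, 180, 298, 234], 0.75)]
weight_case [([161, 192, 203, 238], 0.69)]
notebook [([379, 197, 439, 237], 0.86), ([227, 180, 298, 234], 0.71)]
top [ 302.51338235  -26.13435599 1338.41219504] 453.55323575698986 0.033891942083753866
comparator [([203, 151, 330, 256], 0.72), ([298, 222, 331, 235], 0.65)]
weight_200 [([291, 168, 306, 182], 0.71), ([260, 199, 273, 214], 0.67)]
weight_100a []
tab_0 [([204, 168, 285, 245], 0.83)]
lever_knob [([297, 218, 336, 234], 0.63)]
weight_500 [([291, 168, 306, 182], 0.71), ([260, 199, 273, 214], 0.67)]
pan []
[... 227 characters left out ...]
7922,  0.61487309, -0.01256976,  1.42337658,  0.0080989 ,
        1.10338314, -0.04043144]), 'dq': array([ 6.21849847e-04,  1.22404106e-03,  4.62365722e-05, -1.09599521e-03,
        1.02162967e-04,  4.89939887e-04, -6.21411958e-04]), 'joint_torque': array([-2.51808906e-04, -4.58831120e+01,  2.09011375e-01, -1.66034853e+01,
       -6.10888819e-02,  1.31950661e-02,  2.00305543e-06]), 'ee_pos': array([ 145.54204836, -633.48453285,  226.6655664 ]), 'orientation': array([3.53160725e-06, 9.93633415e-01, 1.12661599e-01, 1.09639717e-05]), 'ft_force': array([ 0.30260217, -0.16811797,  0.25693095]), 'moment': array([0.01376364, 0.00081722, 0.00308133]), 'finger_force': 0.0, 'width': 93.08696124665018}
```

Run:
```python
import cv2
a=cv2.imread('pics/top0.png')[140:290,150:350]; b=cv2.imread('pics/scene0.png')[145:295,170:370]
cv2.imwrite('pics/t1.png',cv2.resize(a,None,fx=4,fy=4,interpolation=cv2.INTER_CUBIC)); cv2.imwrite('pics/s1.png',cv2.resize(b,None,fx=4,fy=4,interpolation=cv2.INTER_CUBIC))
```

```text
(no output)
```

View pics/t1.png

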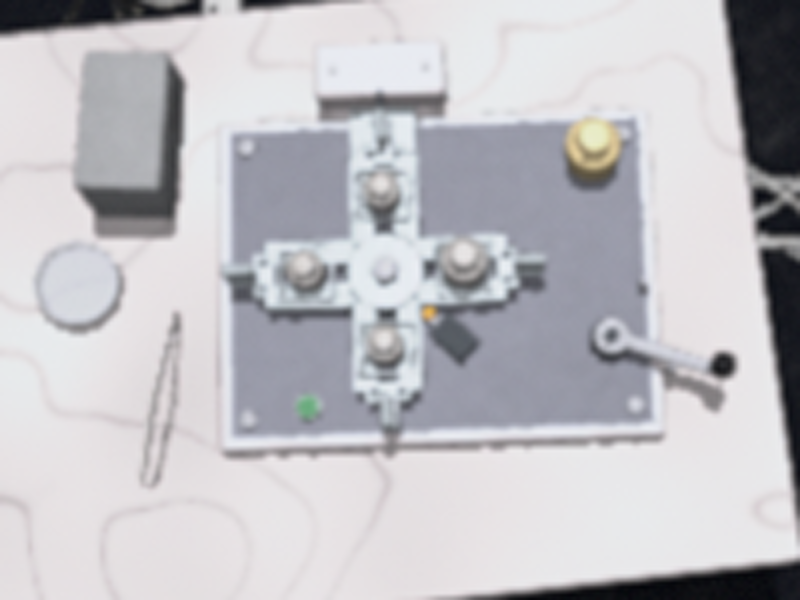

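View pics/s1.png

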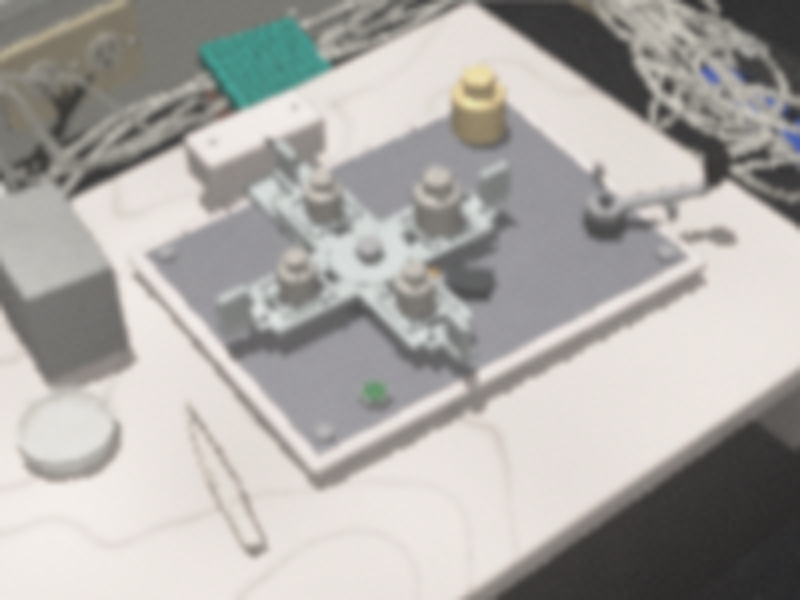

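The 200 g weight is on the right fork (fork 3; top crop (465,255)), so the turn is +90° counter-clockwise. The lever knob is far right, at (722,363).

```bash
cat > fit.py <<'E'
from h import *
from scipy.optimize import least_squares
st,ss=eyes.snapshot('top'),eyes.snapshot('scene')
T=lambda u,v:(150+u/4,140+v/4); S=lambda u,v:(170+u/4,145+v/4)
obs=[(st,T(237,272),(0,97,60)),(st,T(530,262),(0,-97,60)),(st,T(390,408),(-97,0,60)),
(st,T(226,440),(-115,115,17)),(st,T(660,428),(-115,-185,17)),(st,T(228,127),(115,115,17)),(st,T(647,117),(115,-185,17)),
(ss,S(234,298),(0,97,60)),(ss,S(493,173),(0,-97,60)),(ss,S(285,150),(97,0,60)),
(ss,S(316,462),(-115,115,17)),(ss,S(702,260),(-115,-185,17)),(ss,S(140,255),(115,115,17))]
def W(p,c):
    a=p[3];x,y,z=c; return [p[0]+x*np.cos(a)-y*np.sin(a),p[1]+x*np.sin(a)+y*np.cos(a),p[2]+z]
f=lambda p:np.concatenate([proj(s,W(p,c))[0]-uv for s,uv,c in obs])
r=least_squares(f,[550,0,110,0],loss='soft_l1'); p=r.x
print(p); print(np.round(f(p).reshape(-1,2),1).tolist())
kt,ks=T(722,362),S(714,158)
g=lambda k:np.r_[proj(st,k)[0]-kt,proj(ss,k)[0]-ks]
k=least_squares(g,[550,-250,174]).x; print('knob',k,g(k)); print('knob z174',atz(st,kt,p[2]+64),atz(ss,ks,p[2]+64))
print('pivot z146',atz(st,T(612,337),p[2]+40))
for n,c in dict(tab3=(0,-97,60),tab0=(97,0,60),tab1=(0,97,60),tab2=(-97,0,60)).items(): print(n,W(p,c))
print('500',atz(st,T(594,140),p[2]+17+48))
E
python3 fit.py
```

```text
[ 5.74862873e+02  2.05195870e+01  1.02363266e+02 -7.09231350e-02]
[[0.5, -1.0], [0.2, -1.3], [-0.3, -0.2], [-0.9, 2.4], [1.9, 1.0], [-2.0, -1.3], [0.3, -2.8], [0.2, -0.3], [0.3, -0.2], [0.5, 0.4], [0.1, 3.4], [1.9, 0.9], [-3.3, 0.0]]
knob [ 483.70652704 -192.20741072  164.89284768] [-0.1290449  -0.12493904  0.17530963  0.02635728]
knob z174 [ 483.11415613 -192.28978978  166.36326632] [ 482.92973789 -190.60790704  166.36326632]
pivot z146 [ 511.71200331 -124.79116368  142.36326632]
tab3 [np.float64(567.9890947768621), np.float64(-76.23655579695436), np.float64(162.36326632040254)]
tab0 [np.float64(671.6190156953522), np.float64(13.645808938445604), np.float64(162.36326632040254)]
tab1 [np.float64(581.7366509599523), np.float64(117.2757298569358), np.float64(162.36326632040254)]
tab2 [np.float64(478.10673004146213), np.float64(27.393365121535822), np.float64(162.36326632040254)]
500 [ 642.05230345 -127.22140798  167.36326632]
```

```bash
cat > fit2.py <<'E'
exec(open('fit.py').read().split('def W')[0])
def W(p,c):
    a=p[2];x,y,z=c; return [p[0]+x*np.cos(a)-y*np.sin(a),p[1]+x*np.sin(a)+y*np.cos(a),110+z]
for o in (obs,[o for o in obs if o[2][2]==60],[o for o in obs if o[0] is st],[o for o in obs if o[0] is ss]):
    f=lambda p:np.concatenate([proj(s,W(p,c))[0]-uv for s,uv,c in o])
    r=least_squares(f,[570,20,-.07],loss='soft_l1');print(r.x.round(3),r.cost, 'right corner' ,np.round(f(r.x),1))
print('hub',atz(st,T(385,268),110+45),atz(ss,S(370,246),110+45))
print('knob',atz(st,T(722,362),174),atz(ss,S(714,158),174),'piv',atz(st,T(612,337),150),atz(ss,S(607,203),150))
E
python3 fit2.py
```

```text
[ 5.7137e+02  2.2078e+01 -7.0000e-02] 19.735621134154137 right corner [-0.4 -0.3 -0.2 -0.7 -0.9  0.7 -1.8  3.4  1.7  1.9 -2.9 -0.8  0.1 -2.4
  0.2 -1.5  0.7 -1.6  0.6 -1.   0.3  2.4  2.7 -0.3 -3.5 -1.1]
[ 5.70455e+02  2.28610e+01 -5.90000e-02] 2.7711214287524077 right corner [-0.7  0.5 -0.4 -0.7 -0.7  1.1  0.4 -0.9  0.4 -1.5  0.2 -0.5]
[ 5.71465e+02  2.04980e+01 -7.40000e-02] 9.954757098218522 right corner [ 0.2 -0.5  0.4 -0.6 -0.4  0.6 -1.3  3.2  2.2  2.1 -2.2 -1.1  0.8 -2.3]
[ 5.70006e+02  2.44910e+01 -6.50000e-02] 7.973913399070991 right corner [-0.2 -0.6  0.2 -1.  -0.  -0.2  0.1  3.4  2.3  0.1 -4.1 -0.2]
hub [572.67756879  21.24006962 155.        ] [570.88974907  23.15103528 155.        ]
knob [ 481.93741344 -191.20716877  174.        ] [ 476.98410664 -183.69843049  174.        ] piv [ 510.37627689 -124.16124316  150.        ] [ 508.61668738 -121.25441116  150.        ]
```

>>> arm_command:
  rows:
    - [[0, 0, 5.6], [0, 0, 0], 0]
    - [[0, 0, 5.6], [0, 0, 0], 0]
    - [[0, 0, 5.6], [0, 0, 0], 0]
    - [[0, 0, 0], [26, -28, 0], 0]
    - [[0, 0, 0], [26, -28, 0], 0]
    - [[0, 0, 0], [26, -28, 0], 0]
    - [[0, 0, 0], [26, -28, 0], 0]
    - [[0, 0, 0], [26, -28, 0], 0]
    - [[0, 0, 0], [26, -28, 0], 0]
    - [[0, 0, 0], [26, -28, 0], 0]
    - [[0, 0, 0], [26, -28, 0], 0]
    - [[0, 0, 0], [26, -28, 0], 0]

```text
t: 2.4
ee_pos: [397.2, -396.4, 227.0]
orientation: [0.0, 0.999, -0.034, 0.0]
ft_force: [0.6, 0.0, -0.1]
width: 17.6
finger_force: 0.0
```

>>> arm_command:
  rows:
    - [[0, 0, 0], [4, -38.5, 0], 0]
    - [[0, 0, 0], [4, -38.5, 0], 0]
    - [[0, 0, 0], [4, -38.5, 0], 0]
    - [[0, 0, 0], [4, -38.5, 0], 0]
    - [[0, 0, 0], [4, -38.5, 0], 0]
    - [[0, 0, 0], [4, -38.5, 0], 0]
    - [[0, 0, 0], [4, -38.5, 0], 0]
    - [[0, 0, 0], [4, -38.5, 0], 0]
    - [[0, 0, 0], [4, -38.5, 0], 0]
    - [[0, 0, 0], [4, -38.5, 0], 0]
    - [[0, 0, 0], [4, -38.5, 0], 0]
    - [[0, 0, 0], [4, -38.5, 0], 0]

```text
t: 3.4
ee_pos: [475.1, 61.8, 227.1]
orientation: [-0.0, 0.999, -0.034, 0.0]
ft_force: [0.4, -0.7, -0.7]
width: 0.5
finger_force: 0.0
```

>>> arm_command:
  rows:
    - [[0, 0, 0], [0, 0, 12], 0]
    - [[0, 0, 0], [0, 0, 12], 0]
    - [[0, 0, 0], [0, 0, 12], 0]
    - [[0, 0, 0], [0, 0, 0], 0]

```text
t: 3.73
ee_pos: [473.5, 60.0, 189.0]
orientation: [0.0, 0.999, -0.033, -0.002]
ft_force: [-0.5, 0.1, -0.3]
width: 0.4
finger_force: 0.0
```

Run:
```python
from h import *
a=snap('top')['color'][150:290,180:320,::-1]; b=snap('scene')['color'][150:290,190:330,::-1]
cv2.imwrite('pics/c1.png',cv2.resize(np.hstack([a,b]),(800,400),interpolation=cv2.INTER_CUBIC)); print(telemetry.get_obs()['ee_pos'])
```

```text
[474.97749197  59.83433887 190.79431485]
```

View pics/c1.png

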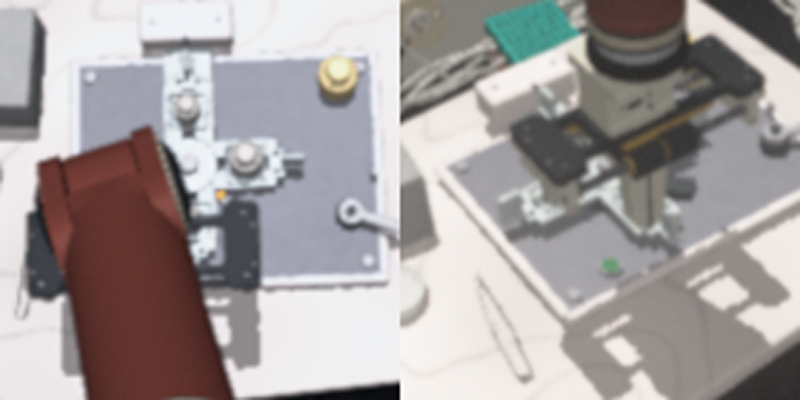

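Fingers are shut, left of and above the near tab (scene crop at about (645,200)), with nothing else near.

>>> arm_command:
  rows:
    - [[0, 0, 0], [0, 0, 9.5], 0]
    - [[0, 0, 0], [0, 0, 9.5], 0]
    - [[0, 0, 0], [0, 0, 9.5], 0]
    - [[0, 0, 0], [0, 0, 0], 0]
    - [[0, 0, 0], [0, 0, 0], 0]
    - [[0, 0, 0], [0, 3, 0], 0]
    - [[0, 0, 0], [0, 3, 0], 0]
    - [[0, 0, 0], [0, 2, 0], 0]
    - [[0, 0, 0], [0, 0, 0], 0]

```text
t: 4.58
ee_pos: [474.7, 51.1, 162.7]
orientation: [0.0, 0.999, -0.034, 0.0]
ft_force: [-0.6, -0.1, 0.5]
width: 0.3
finger_force: 0.0
```

>>> arm_command:
  rows:
    - [[0, 0, -1], [-0.4, 1.7, 0], 0]
    - [[0, 0, -1], [-0.4, 1.7, 0], 0]
    - [[0, 0, -1], [-0.4, 1.7, 0], 0]
    - [[0, 0, -1], [-0.4, 1.7, 0], 0]
    - [[0, 0, -1], [-0.4, 1.7, 0], 0]
    - [[0, 0, -1], [-0.4, 1.7, 0], 0]
    - [[0, 0, -1], [-0.4, 1.7, 0], 0]
    - [[0, 0, -1], [-0.4, 1.7, 0], 0]

```text
t: 5.25
ee_pos: [471.1, 37.9, 162.2]
orientation: [0.0, 0.999, 0.037, 0.0]
ft_force: [0.7, 0.6, 1.0]
width: 0.5
finger_force: 0.3
```

>>> arm_command:
  rows:
    - [[0, 0, -2], [-0.8, 3.4, 0], 0]
    - [[0, 0, -2], [-0.8, 3.4, 0], 0]
    - [[0, 0, -2], [-0.8, 3.4, 0], 0]
    - [[0, 0, -2], [-0.8, 3.4, 0], 0]
    - [[0, 0, -2], [-0.8, 3.4, 0], 0]
    - [[0, 0, -2], [-0.8, 3.4, 0], 0]
    - [[0, 0, -2], [-0.8, 3.4, 0], 0]
    - [[0, 0, -2], [-0.8, 3.4, 0], 0]
    - [[0, 0, -2], [-0.8, 3.4, 0], 0]
    - [[0, 0, -2], [-0.8, 3.4, 0], 0]
    - [[0, 0, -2], [-0.8, 3.4, 0], 0]
    - [[0, 0, -2], [-0.8, 3.4, 0], 0]

```text
t: 6.25
ee_pos: [472.1, -4.0, 162.0]
orientation: [0.0, 0.97, 0.244, -0.001]
ft_force: [-1.0, -0.4, -0.5]
width: 0.3
finger_force: 0.1
```

Run:
```python
from h import *
a=snap('top')['color'][150:290,180:320,::-1]; b=snap('scene')['color'][150:290,190:330,::-1]
cv2.imwrite('pics/c2.png',cv2.resize(np.hstack([a,b]),(800,400),interpolation=cv2.INTER_CUBIC)); print(telemetry.get_obs()['ee_pos'])
```

```text
[472.18671337  -4.52156085 161.94227622]
```

View pics/c2.png

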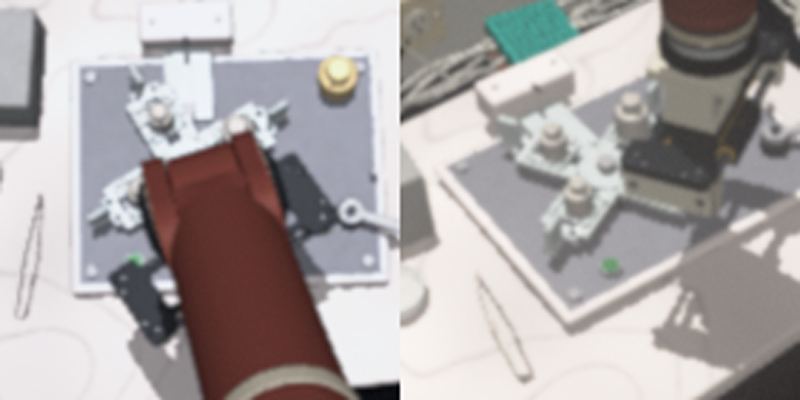

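Run:
```python
from h import *
s=snap('top')
for n,(u,v),b in [('t3',(276,108),-90),('t1',(98,215),90),('t0',(138,75),0)]:
    P=atz(s,(180+u/2.857,150+v/2.857),170)[:2]-[571,22]; print(n,np.hypot(*P),np.degrees(np.arctan2(P[1],P[0]))-b+3.8)
d=np.array([472.2,-4.5])-[571,22]; print('tcp',np.hypot(*d),np.degrees(np.arctan2(*d[::-1]))%360-180+3.8)
```

```text
t3 96.17539563965778 29.364296251110904
t1 95.66086442867874 29.330209658575658
t0 95.40792195322486 27.391676433610524
tcp 102.29217956422671 18.81440219119337
```

>>> arm_command:
  rows:
    - [[0, 0, -2], [-0.7, 3.4, 0], 0]
    - [[0, 0, -2], [-0.7, 3.4, 0], 0]
    - [[0, 0, -2], [-0.7, 3.4, 0], 0]
    - [[0, 0, -2], [-0.7, 3.4, 0], 0]
    - [[0, 0, -2], [-0.7, 3.4, 0], 0]
    - [[0, 0, -2], [-0.7, 3.4, 0], 0]
    - [[0, 0, -2], [-0.7, 3.4, 0], 0]
    - [[0, 0, -2], [-0.7, 3.4, 0], 0]
    - [[0, 0, -2], [-0.7, 3.4, 0], 0]
    - [[0, 0, -2], [-0.7, 3.4, 0], 0]
    - [[0, 0, -2], [-0.7, 3.4, 0], 0]
    - [[0, 0, -2], [-0.7, 3.4, 0], 0]

```text
t: 7.4
ee_pos: [491.0, -40.1, 161.9]
orientation: [-0.0, 0.898, 0.44, -0.001]
ft_force: [0.5, 0.0, 0.6]
width: 0.5
finger_force: 0.2
```

>>> arm_command:
  rows:
    - [[0, 0, -2], [-0.7, 3.4, 0], 0]
    - [[0, 0, -2], [-0.7, 3.4, 0], 0]
    - [[0, 0, -2], [-0.7, 3.4, 0], 0]
    - [[0, 0, -2], [-0.7, 3.4, 0], 0]
    - [[0, 0, -2], [-0.7, 3.4, 0], 0]
    - [[0, 0, -2], [-0.7, 3.4, 0], 0]
    - [[0, 0, -2], [-0.7, 3.4, 0], 0]
    - [[0, 0, -2], [-0.7, 3.4, 0], 0]
    - [[0, 0, -2], [-0.7, 3.4, 0], 0]
    - [[0, 0, -1], [-0.4, 1.7, 0], 0]
    - [[0, 0, -1], [-0.4, 1.7, 0], 0]
    - [[0, 0, 0], [0, 0, 0], 0]

```text
t: 8.4
ee_pos: [518.0, -62.6, 162.1]
orientation: [-0.0, 0.808, 0.589, -0.0]
ft_force: [-0.7, 0.1, -0.4]
width: 0.2
finger_force: 0.0
```

Run:
```python
from h import *
s=snap('top'); a=s['color'][150:290,180:320,::-1]; b=snap('scene')['color'][150:290,190:330,::-1]
cv2.imwrite('pics/c3.png',cv2.resize(np.hstack([a,b]),(800,400),interpolation=cv2.INTER_CUBIC)); o=telemetry.get_obs()
d=o['ee_pos'][:2]-[571,22]; print(o['ee_pos'],o['orientation'],o['ft_force'],'tcp',np.hypot(*d),np.degrees(np.arctan2(*d[::-1]))%360-180+3.8)
```

```text
[517.80366028 -62.26380442 162.15539959] [-7.47109088e-05  8.08416595e-01  5.88610740e-01  1.27708522e-05] [ 0.55969882 -0.20816076  0.27541125] tcp 99.65058602954383 61.535490533712604
```

View pics/c3.png

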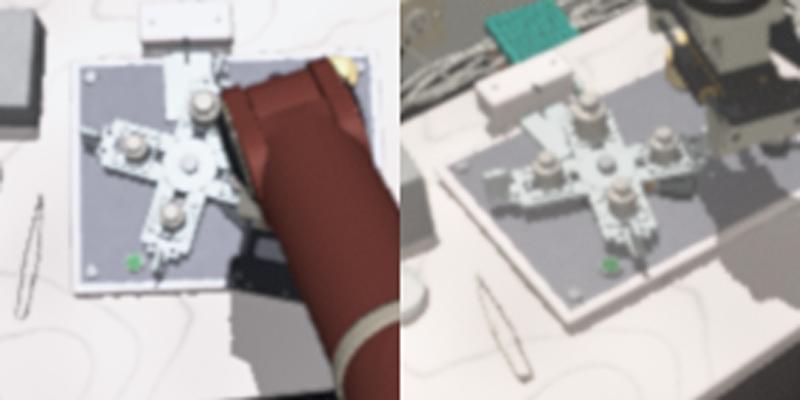

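The table is at about 70°, with tabs at (88,133), (158,262) and (220,65) in the crop. The weights are upright.

Run:
```python
from h import *
s=snap('top')
for n,(u,v),b in [('t3',(220,65),-90),('t1',(158,262),90),('t0',(88,133),0)]:
    P=atz(s,(180+u/2.857,150+v/2.857),170)[:2]-[571,22]; print(n,np.hypot(*P),(np.degrees(np.arctan2(P[1],P[0]))-b+3.8)%360)
```

```text
t3 96.9812682566944 70.00243737337875
t1 97.26670285220793 72.22350405687992
t0 96.48081049853687 71.38093826138602
```

>>> arm_command:
  rows:
    - [[0, 0, -1.5], [-0.6, 2.6, 0], 0]
    - [[0, 0, -1.5], [-0.6, 2.6, 0], 0]
    - [[0, 0, -1.5], [-0.6, 2.6, 0], 0]
    - [[0, 0, -1.5], [-0.6, 2.6, 0], 0]
    - [[0, 0, -1.5], [-0.6, 2.6, 0], 0]
    - [[0, 0, -1.5], [-0.6, 2.6, 0], 0]
    - [[0, 0, -1], [-0.4, 1.7, 0], 0]
    - [[0, 0, -1], [-0.4, 1.7, 0], 0]
    - [[0, 0, -1], [-0.4, 1.7, 0], 0]
    - [[0, 0, -1], [-0.4, 1.7, 0], 0]
    - [[0, 0, -1], [-0.4, 1.7, 0], 0]
    - [[0, 0, 0], [0, 0, 0], 0]

```text
t: 9.55
ee_pos: [540.9, -72.8, 162.2]
orientation: [0.0, 0.73, 0.683, 0.0]
ft_force: [-0.0, 0.6, -0.0]
width: 0.3
finger_force: 0.0
```

Run:
```python
from h import *
s=snap('top'); a=s['color'][150:290,180:320,::-1]; b=snap('scene')['color'][150:290,190:330,::-1]
cv2.imwrite('pics/c4.png',cv2.resize(np.hstack([a,b]),(800,400),interpolation=cv2.INTER_CUBIC)); o=telemetry.get_obs()
d=o['ee_pos'][:2]-[571,22]; print(o['ee_pos'],o['ft_force'],'tcp',np.hypot(*d),np.degrees(np.arctan2(*d[::-1]))%360-180+3.8)
```

```text
[540.45193346 -72.57986688 162.20021649] [ 0.03933313  1.38938902 -0.3357801 ] tcp 99.39082245296714 75.90021837921772
```

View pics/c4.png

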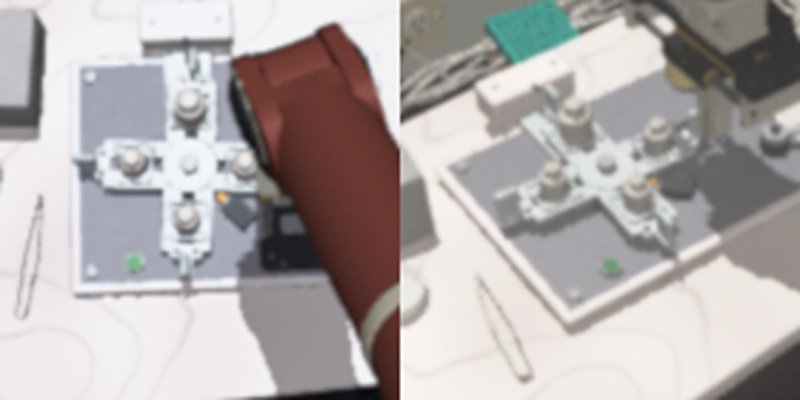

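The table is at about 86.5° and not yet home: near tab at (185,262) against (193,263) when home. I'll nudge it a little, then back off so it snaps in.

>>> arm_command:
  rows:
    - [[0, 0, -1], [-0.4, 1.7, 0], 0]
    - [[0, 0, -1], [-0.4, 1.7, 0], 0]
    - [[0, 0, 0], [0, 0, 0], 0]
    - [[0, 0, 0], [0, -5, 0], 0]
    - [[0, 0, 0], [0, -8, 0], 0]
    - [[0, 0, 0], [0, -8, 0], 0]
    - [[0, 0, 0], [0, 0, -15], 0]
    - [[0, 0, 0], [0, 0, -20], 0]
    - [[0, 0, 0], [0, 0, -20], 0]
    - [[0, 0, 0], [0, 0, 0], 0]

```text
t: 10.48
ee_pos: [524.1, -72.6, 220.7]
orientation: [0.003, 0.718, 0.696, 0.002]
ft_force: [0.6, -0.1, 0.3]
width: 0.4
finger_force: 0.0
```

>>> arm_command:
  rows:
    - [[0, 0, 5.6], [0, 0, 0], 0]
    - [[0, 0, 5.6], [0, 0, 0], 0]
    - [[0, 0, 5.6], [0, 0, 0], 0]
    - [[0, 0, 5.6], [0, 0, 0], 0]
    - [[0, 0, 0], [-20.7, -4.8, 0], 0]
    - [[0, 0, 0], [-20.7, -4.8, 0], 0]
    - [[0, 0, 0], [-20.7, -4.8, 0], 0]
    - [[0, 0, 0], [-20.7, -4.8, 0], 0]
    - [[0, 0, 0], [-20.7, -4.8, 0], 0]
    - [[0, 0, 0], [-20.7, -4.8, 0], 0]
    - [[0, 0, 0], [0, 0, 0], 0]
    - [[0, 0, 0], [0, 0, 0], 0]

```text
t: 11.48
ee_pos: [444.0, -175.0, 216.7]
orientation: [-0.0, 0.841, 0.542, -0.0]
ft_force: [-0.0, -0.2, -0.2]
width: 0.3
finger_force: 0.0
```

Run:
```python
from h import *
a=snap('top')['color'][140:290,200:350,::-1]; b=snap('scene')['color'][140:290,215:365,::-1]
cv2.imwrite('pics/c5.png',cv2.resize(np.hstack([a,b]),(800,400),interpolation=cv2.INTER_CUBIC))
print(telemetry.get_obs()['ee_pos'],telemetry.get_obs()['t'])
```

```text
[ 445.61918356 -173.21540828  217.03544005] 11.5833
```

View pics/c5.png

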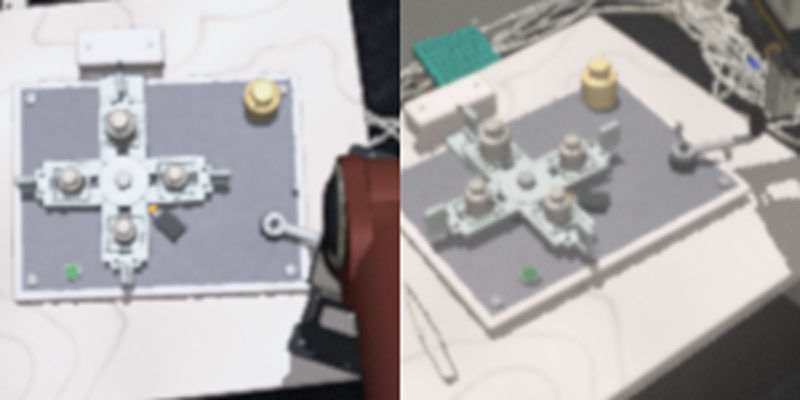

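The table is clicked home: its tabs are back at the start pixels, and the large weight is at the far fork (120,122). Next, down behind the knob.

>>> arm_command:
  rows:
    - [[0, 0, 0], [0, 0, 13.3], 0]
    - [[0, 0, 0], [0, 0, 13.3], 0]
    - [[0, 0, 0], [0, 0, 13.3], 0]
    - [[0, 0, 0], [0, 0, 13.3], 0]
    - [[0, 0, 0], [0, 0, 0], 0]
    - [[0, 0, 0], [0, 3, 0], 0]
    - [[0, 0, 0], [0, 3, 0], 0]
    - [[0, 0, 0], [0, 2, 0], 0]
    - [[0, 0, -1], [-0.5, 1.25, 0], 0]
    - [[0, 0, -1], [-0.5, 1.25, 0], 0]
    - [[0, 0, -1], [-0.5, 1.25, 0], 0]
    - [[0, 0, -1], [-0.5, 1.25, 0], 0]

```text
t: 12.58
ee_pos: [456.6, -181.7, 164.2]
orientation: [0.0, 0.82, 0.572, 0.0]
ft_force: [0.3, 1.0, -0.1]
width: 0.4
finger_force: 0.0
```

>>> arm_command:
  rows:
    - [[0, 0, -2], [-1, 2.5, 0], 0]
    - [[0, 0, -2], [-1, 2.5, 0], 0]
    - [[0, 0, -2], [-1, 2.5, 0], 0]
    - [[0, 0, -2], [-1, 2.5, 0], 0]
    - [[0, 0, -2], [-1, 2.5, 0], 0]
    - [[0, 0, -2], [-1, 2.5, 0], 0]
    - [[0, 0, -2], [-1, 2.5, 0], 0]
    - [[0, 0, -2], [-1, 2.5, 0], 0]
    - [[0, 0, -2], [-1, 2.5, 0], 0]
    - [[0, 0, -2], [-1, 2.5, 0], 0]
    - [[0, 0, -2], [-1, 2.5, 0], 0]
    - [[0, 0, -2], [-1, 2.5, 0], 0]

```text
t: 13.58
ee_pos: [482.7, -199.1, 163.9]
orientation: [-0.001, 0.683, 0.73, -0.001]
ft_force: [-2.0, -1.3, 1.7]
width: 0.2
finger_force: 1.1
```

Run:
```python
from h import *
a=snap('top')['color'][140:290,200:350,::-1]; b=snap('scene')['color'][140:290,235:385,::-1]
cv2.imwrite('pics/c6.png',cv2.resize(np.hstack([a,b]),(800,400),interpolation=cv2.INTER_CUBIC))
o=telemetry.get_obs(); print(o['ee_pos'],o['t'],o['ft_force'],np.degrees(2*np.arctan(o['orientation'][2]/o['orientation'][1])))
d=o['ee_pos'][:2]-[510,-123.5]; print(np.hypot(*d),np.degrees(np.arctan2(*d[::-1])))
```

```text
[ 483.33642625 -199.01991516  163.84226734] 13.6833 [-1.17152021 -0.56107579  0.45067886] 93.70200354341753
80.0887242416376 -109.44643429120556
```

View pics/c6.png

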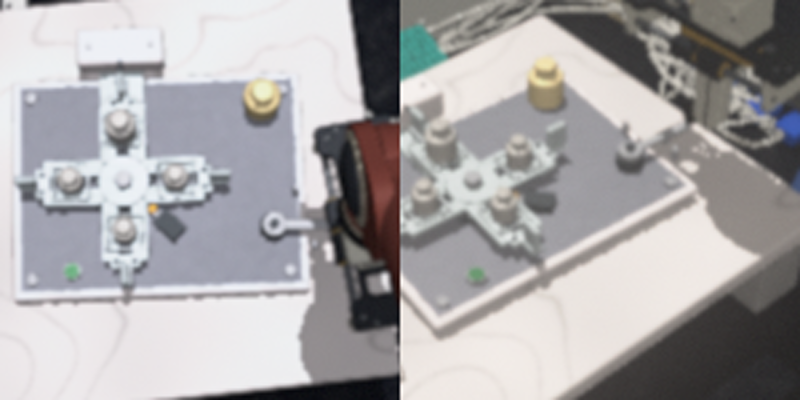

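>>> arm_command:
  rows:
    - [[0, 0, -2], [-1, 2.5, 0], 0]
    - [[0, 0, -2], [-1, 2.5, 0], 0]
    - [[0, 0, -2], [-1, 2.5, 0], 0]
    - [[0, 0, -2], [-1, 2.5, 0], 0]
    - [[0, 0, -2], [-1, 2.5, 0], 0]
    - [[0, 0, -2], [-1, 2.5, 0], 0]
    - [[0, 0, -2], [-1, 2.5, 0], 0]
    - [[0, 0, -2], [-1, 2.5, 0], 0]
    - [[0, 0, -2], [-1, 2.5, 0], 0]
    - [[0, 0, -2], [-1, 2.5, 0], 0]
    - [[0, 0, -2], [-1, 2.5, 0], 0]
    - [[0, 0, -2], [-1, 2.5, 0], 0]

```text
t: 14.68
ee_pos: [514.9, -203.8, 163.7]
orientation: [-0.0, 0.517, 0.856, -0.001]
ft_force: [-2.3, -2.6, -0.2]
width: 0.7
finger_force: 1.2
```

>>> arm_command:
  rows:
    - [[0, 0, -2], [-1, 2.5, 0], 0]
    - [[0, 0, -2], [-1, 2.5, 0], 0]
    - [[0, 0, -2], [-1, 2.5, 0], 0]
    - [[0, 0, -2], [-1, 2.5, 0], 0]
    - [[0, 0, -2], [-1, 2.5, 0], 0]
    - [[0, 0, -2], [-1, 2.5, 0], 0]
    - [[0, 0, -1], [-0.5, 1.25, 0], 0]
    - [[0, 0, -1], [-0.5, 1.25, 0], 0]
    - [[0, 0, -1], [-0.5, 1.25, 0], 0]
    - [[0, 0, -1], [-0.5, 1.25, 0], 0]
    - [[0, 0, 0], [0, 0, 0], 0]

```text
t: 15.6
ee_pos: [536.9, -197.2, 163.9]
orientation: [0.0, 0.393, 0.92, 0.0]
ft_force: [-1.3, -2.8, -0.2]
width: 0.5
finger_force: 1.3
```

>>> arm_command:
  rows:
    - [[0, 0, -1], [-0.5, 1.25, 0], 0]
    - [[0, 0, -1], [-0.5, 1.25, 0], 0]
    - [[0, 0, -1], [-0.5, 1.25, 0], 0]
    - [[0, 0, -1], [-0.5, 1.25, 0], 0]
    - [[0, 0, -1], [-0.5, 1.25, 0], 0]
    - [[0, 0, 0], [0, 0, 0], 0]

```text
t: 16.1
ee_pos: [543.3, -194.1, 164.0]
orientation: [0.0, 0.352, 0.936, 0.0]
ft_force: [-0.6, -3.3, 0.2]
width: 0.4
finger_force: 1.1
```

>>> arm_command:
  rows:
    - [[0, 0, -1], [-0.5, 1.25, 0], 0]
    - [[0, 0, -1], [-0.5, 1.25, 0], 0]
    - [[0, 0, 0], [0, 0, 0], 0]

```text
t: 16.35
ee_pos: [545.7, -192.9, 164.1]
orientation: [0.0, 0.335, 0.942, 0.0]
ft_force: [-0.6, -2.8, 0.4]
width: 0.3
finger_force: 1.1
```

>>> arm_command:
  rows:
    - [[0, 0, -1], [-0.5, 1.25, 0], 0]
    - [[0, 0, -1], [-0.5, 1.25, 0], 0]
    - [[0, 0, -0.5], [-0.2, 0.6, 0], 0]
    - [[0, 0, 0], [0, 0, 0], 0]

```text
t: 16.68
ee_pos: [548.3, -191.5, 164.0]
orientation: [0.0, 0.315, 0.949, 0.0]
ft_force: [-0.3, -3.9, -0.5]
width: 0.5
finger_force: 1.4
```

>>> arm_command:
  rows:
    - [[0, 0, -1], [-0.5, 1.25, 0], 0]
    - [[0, 0, -0.5], [-0.2, 0.6, 0], 0]
    - [[0, 0, 0], [0, 0, 0], 0]

```text
t: 16.93
ee_pos: [548.7, -191.8, 164.0]
orientation: [-0.001, 0.303, 0.953, -0.002]
ft_force: [-2.5, -4.6, 2.8]
width: 0.5
finger_force: 2.9
```

>>> arm_command:
  rows:
    - [[0, 0, 0], [0, 1, 0], 0]
    - [[0, 0, 0], [0, 1, 0], 0]
    - [[0, 0, 0], [0, 0, 0], 0]

```text
t: 17.18
ee_pos: [548.8, -191.7, 164.0]
orientation: [-0.002, 0.304, 0.953, -0.003]
ft_force: [-4.6, -7.1, 3.6]
width: 0.5
finger_force: 4.2
```

>>> arm_command:
  rows:
    - [[0, 0, 0], [0, 1, 0], 0]
    - [[0, 0, 0], [0, 1, 0], 0]
    - [[0, 0, 0], [0, 0, 0], 0]

```text
t: 17.43
ee_pos: [548.9, -191.6, 164.0]
orientation: [-0.003, 0.304, 0.953, -0.005]
ft_force: [-7.2, -9.2, 5.5]
width: 1.0
finger_force: 5.6
```

End stop reached: the force climbs with no motion. Backing off and lifting.

>>> arm_command:
  rows:
    - [[0, 0, 0], [0, -5, 0], 0]
    - [[0, 0, 0], [0, -8, 0], 0]
    - [[0, 0, 0], [0, -10, 0], 0]
    - [[0, 0, 0], [0, 0, -20], 0]
    - [[0, 0, 0], [0, 0, -25], 0]
    - [[0, 0, 0], [0, 0, -25], 0]
    - [[0, 0, 0], [0, -35, 0], 0]
    - [[0, 0, 0], [0, -35, 0], 0]
    - [[0, 0, 0], [0, -35, 0], 0]
    - [[0, 0, 0], [0, 0, 0], 0]

```text
t: 18.27
ee_pos: [473.1, -299.4, 232.7]
orientation: [-0.002, 0.308, 0.951, -0.002]
ft_force: [-1.6, -1.1, -0.1]
width: 0.5
finger_force: 0.0
```

Run:
```python
from h import *
a=snap('top')['color'][140:290,200:350,::-1]; b=snap('scene')['color'][140:290,215:365,::-1]
cv2.imwrite('pics/c7.png',cv2.resize(np.hstack([a,b]),(800,400),interpolation=cv2.INTER_CUBIC))
o=telemetry.get_obs(); print(o['ee_pos'],o['t'],o['ft_force'])
```

```text
[ 477.16539934 -292.52245049  233.5657674 ] 18.3667 [0.22599657 1.05764117 1.14300341]
```

View pics/c7.png

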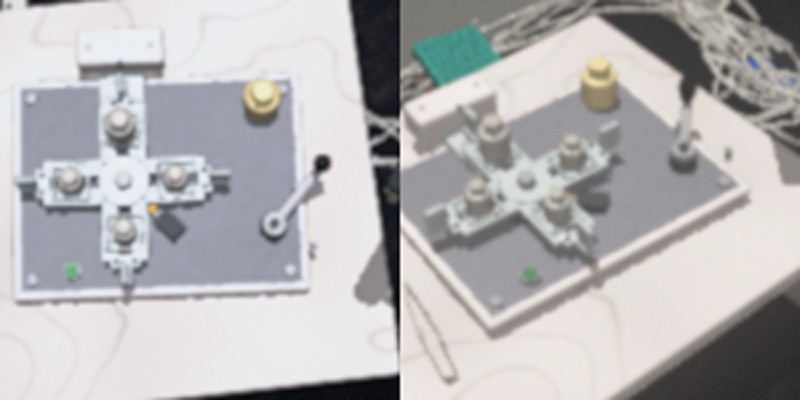

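Run:
```python
from h import *
s=snap('top'); k=atz(s,(200+322/2.667,140+162/2.667),174); p=atz(s,(200+274/2.667,140+223/2.667),150)
k0=atz(s,(150+722/4,140+362/4),174); f=lambda a,b:np.degrees(np.arctan2(a[1]-b[1],a[0]-b[0]))
print(k,p,f(k,p),f(k0,p),np.radians(f(k,p)-f(k0,p)))
```

```text
[ 563.56737019 -176.40890273  174.        ] [ 512.15975968 -123.67706845  150.        ] -45.72852649124018 -114.1103724059519 1.1934883598031534
```

The lever is at 1.19 rad, its end stop. The 200 g weight stands at the weighing place, everything else is undisturbed, and the robot is clear.

```bash
python3 -c "
from bench import job; print(job.sign_off())"
```

```text
the job is handed in; nothing more can be done
None
```

The job is handed in: the 200 g weight is clicked home at the weighing place, the lift lever measures 1.19 rad (end stop 1.2), and nothing else appeared moved in the last pictures.

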